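# Pointing check of a flight-hardware kit

### The job

Make the pointing check of the kit without touching any of it: first point down at the largest of the three black sockets, then at the gold flange collar, each time keeping the fingertips still just above the middle of its top, about two centimetres clear of it, for about two seconds. Then log the check by pushing the red-knobbed lever all the way over to its far side, and leave it there. Leave the other two sockets, the acrylic cube and the yellow hex driver alone: do not point at them, touch them or move them.

Things in the scene. Friction and masses are not known exactly. Their poses are not given: they have to be found in the camera images.
- socket_large: black oxide socket head, the largest of three: upright cylinder 36 mm in diameter and 52 mm tall with an open round bore in the top, loose on the blue mat; origin at the centre of its underside, z up
- socket_large_top (a point): middle of the mouth of the largest socket, level with its top rim, 52 mm above its underside
- socket_mid: black oxide socket head, the middle size (not to be pointed at): upright cylinder 28 mm in diameter and 38 mm tall with an open round bore in the top, loose on the blue mat; origin at the centre of its underside, z up
- socket_mid_top (a point): middle of the mouth of the middle-sized socket, level with its top rim
- socket_small: black oxide socket head, the smallest (not to be pointed at): upright cylinder 22 mm in diameter and 30 mm tall with an open round bore in the top, loose on the blue mat; origin at the centre of its underside, z up
- socket_small_top (a point): middle of the mouth of the smallest socket, level with its top rim
- kit_mat: thin blue mat fixed to the bench, 110 x 270 mm along its x and y, 3 mm thick, origin at the centre of its underside; the three sockets stand on it in a row about 90 mm apart, in any order
- collar: gold anodized flange collar lying flat and loose on the bench: flange 76 mm in diameter and 8 mm thick, with a hub 44 mm in diameter rising to 32 mm, through bore 26 mm; origin at the centre of its underside, z up
- collar_top (a point): middle of the collar's bore, level with the hub's top, 32 mm above the bench
- ack (a joint): angle of the sign-off lever in rad: 0 is leaning about 0.5 rad from upright towards the base's -x side (roughly towards the robot), 0.5 upright, 1.0 fully over to the base's +x side (its stop). Starts between 0 and 0.2. It turns easily (about 1 N at the knob) and stays where it is left, without a spring
- ack_tip (a point): centre of the lever's red ball knob (26 mm in diameter), 80 mm from the pivot; the stem is a 10 mm steel rod
- ack_base: grey block of the sign-off lever, fixed to the bench, 70 mm along its x, 50 mm along its y, 25 mm high; origin at the centre of its underside; the pivot lies 22 mm above the origin along the y axis, and the lever swings in the x-z plane of this block from -x to +x; a dark 26 mm pivot barrel shows up to 35 mm high
- cube: clear acrylic cube, 50 mm, holding a steel bolt, loose on the bench (leave alone); origin at the centre of its underside
- cube_top (a point): middle of the cube's top face
- driver: hex driver lying loose on the bench (leave alone), 205 mm long along its x: yellow six-sided handle 26 mm thick on the -x half, 7 mm steel shaft on the +x half; origin on the bench below the middle of its length
- driver_grip (a point): top of the yellow handle, at the middle of its length
Mind the look-alikes: they are no part of the job. What is shaped like the ack_base but brown or turquoise is not meant. Of the things shaped like the collar, the gold one is meant.

How it is judged:
By the outcome, as a careful person would: the job done as asked, in the order asked, and still so for the second after the job is handed in, with the robot touching nothing.
It also fails if it takes over 54 s, if anything falls off the work surface, if the arm or the gripper's body presses on something with over 40 N, if the wrist force passes 120 N, or if a joint passes its speed limit or range.

### The arm

A 6-joint arm with a two-finger parallel gripper is mounted at the origin on the work surface. World frame = base frame: x ahead of the robot, y to its left, z up, the work surface at z = 0. Lengths are in m, angles in rad, forces in N, time in s.
With the tool pointing down it reaches from about 0.3 to 0.875 m from the base axis. Payload 6.4 kg.
Tool frame: the origin (TCP) lies on the centre line of the jaws, within the pads' length; the fingertips stand ctrl.tip_extent ahead of it and the grasp point (between the pads) lies 8 mm behind it (ctrl.tip_extent is the distance from the TCP to the fingertips, in m); z points along the fingers, y is the line along which they close (so a half turn about z gives the same grasp; the last joint's range is limited). The gripper opens to 85 mm and grips with 20 to 120 N. Pads are 22 mm wide; open, the fingers measure 114 mm over their backs; the gripper's body (76 mm by 85 mm) begins 54 mm behind the grasp point. The pads swing forward as they close: fully open they stand 13 mm farther back than shut.
Start: joints at [-1.43, 0.181, 1.607, -0, 1.354, -0.206], TCP at [0.195, -0.541, 0.242] pointing down, gripper open.
Joint ranges: [-2.99, 2.99], [-0.89, 2.07], [0.3, 2.58], [-1.14, 4.28], [0, 2.63], [-3.12, 3.12]. Speed limits (rad/s): [2.57, 2.57, 3.01, 3.14, 3.14, 3.14].

### API

Orientations are given as a unit quaternion [w, x, y, z].
In Python, from bench import ctrl gives the robot as it stands.
- The arm moves only by the shell command python3 -m handwheel 'ROWS'. ROWS is JSON, a list of rows, each a list of 7 numbers: the turn, a rotation vector about the tool's x, y, z as a fraction of full scale, then the shift along the tool's x, y, z as a fraction of full scale, then the opening, from 0 (shut) to 1 (fully open). In form: [[rx, ry, rz, x, y, z, jaw], ...]. A call has exactly 8 rows; each row shifts and turns the commanded pose from where the row before left it, along the tool's axes as they then stand; what a row does not reach is not made up. Full scale, the value 1, is 300 mm for a shift and pi rad for a turn. A row lasts 1/10 s, in which the tool goes at most 50 mm and 8.59 degrees, less where a joint would pass 70% of its speed; a pose out of reach is approached as far as the arm can. A call with a number of a shift or a turn outside -1 to 1 is refused whole. A call with a gripper value outside its range is refused whole. The fingers move at their own pace and stop on an object; the grip force is fixed at half the most. Time passes only in rows, so rows that do not move let the fingers close, or fill a call up. It gives the time, the measured TCP pose, the force, the opening and the grip force at its end, in the units of the state.
- ctrl.get_obs(): the state, without advancing time (a new reading comes with each control period).
- ctrl.camera(name): name is "scene" or "top"; returns the picture (400x640x3 uint8, blue, green, red); there is no depth.
- ctrl.camera_model(name): a dict with "camera_matrix" (3x3 intrinsics, pixels), "dist_coeffs" ([k1, k2, p1, p2, k3] as OpenCV has them; the pictures are not rectified), "cam_to_world" (4x4, takes a point from camera to world coordinates). Camera axes: x right, y up, looking along -z (the intrinsics and any distortion apply to the point x, -y, -z); pixel columns grow to the right and rows downward; lengths in m; the calibration is good to about 2 mm. A picture is of the moment at which its call begins. camera_model takes no time and is no camera call.
- ctrl.hand_in(): hands the job in; it is judged then, once.
The state is a dict: "time_s": time; "q": joint angles; "dq": joint speeds; "joint_efforts": joint torques, N m; "eef_pos": TCP position; "eef_rot": TCP orientation; "wrist_force": force on the tool from outside, world axes, zero at the start; "torque": the same for the moment, N m; "opening": opening from 0.0 (shut) to 1.0 (fully open); "grasp_force": force on a finger pad.
Only numpy, scipy, OpenCV 4.12 (cv2) and the standard library are available. Lean on these libraries where they do the work, as an engineer would, in place of code of your own. Each camera call takes 0.05 s, during which the arm holds its last target. There are 200 camera calls.

## Working session

There is one attempt and no reset: what is moved stays moved. The work goes in short steps, Python scripts to look and compute and a shell command to move; the robot and the scene stay as the last step left them, time stands still between calls to the robot, and variables do not carry over. Pictures are saved under pics/ and viewed, at most 10 in all, crops included, and the job is handed in when it is done.

```bash
mkdir -p pics
python3 - <<'E'
from bench import ctrl
import cv2,numpy as np
for n in("scene","top"):
    cv2.imwrite(f"pics/{n}0.png",ctrl.camera(n)); m=ctrl.camera_model(n); print(n,np.round(m["cam_to_world"],3).tolist(),np.round(m["camera_matrix"],1).tolist())
o=ctrl.get_obs();print(ctrl.tip_extent,o["eef_pos"],o["eef_rot"],o["time_s"],o["opening"])
E
```

```text
scene [[0.864, -0.401, 0.304, 0.907], [0.503, 0.678, -0.536, -0.606], [0.009, 0.616, 0.788, 0.844], [0.0, 0.0, 0.0, 1.0]] [[419.2, 0.0, 318.1], [0.0, 419.2, 197.2], [0.0, 0.0, 1.0]]
top [[-0.021, 0.981, -0.195, 0.408], [-0.999, -0.028, -0.034, -0.11], [-0.038, 0.194, 0.98, 1.037], [0.0, 0.0, 0.0, 1.0]] [[368.9, 0.0, 321.8], [0.0, 368.9, 192.2], [0.0, 0.0, 1.0]]
0.011 [ 0.19539829 -0.54028123  0.24148971] [-7.82477046e-04  9.84999764e-01  1.72553909e-01  2.44390165e-05] 0.1 0.9997407522228984
```

View pics/scene0.png

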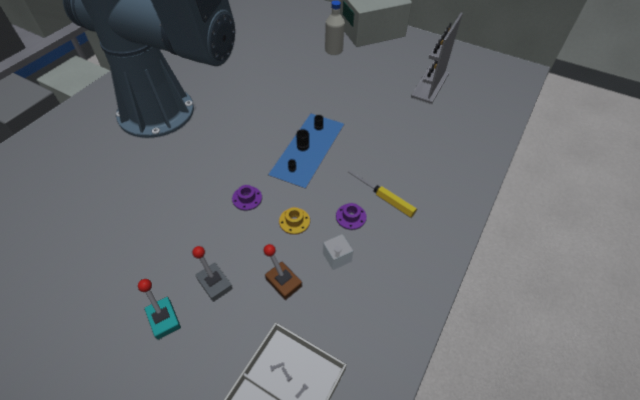

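View pics/top0.png

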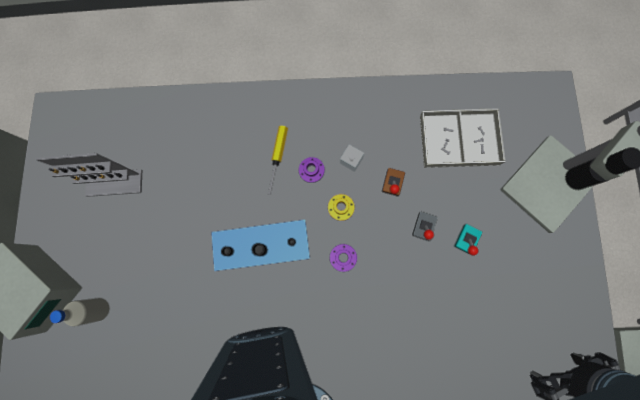

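Scene view: sockets at (302,140) large, (319,122) mid and (292,166) small; gold collar at (294,220), with purple ones at (247,197) and (351,216). The grey lever block is at (213,281) with its knob at (199,252); the turquoise (162,317) and brown (283,281) ones are decoys. Top view: large socket (260,250), collar (341,207), grey block (425,226), knob (429,235).

```bash
cat > h.py <<'E'
from bench import ctrl
import cv2,numpy as np
M={n:ctrl.camera_model(n) for n in("scene","top")}
def ray(n,p):
    m=M[n];u=cv2.undistortPoints(np.array([[p]],float),np.array(m["camera_matrix"]),np.array(m["dist_coeffs"]))[0,0]
    T=np.array(m["cam_to_world"]);return T[:3,3],T[:3,:3]@np.array([u[0],-u[1],-1])
def plane(n,p,z):
    o,d=ray(n,p);return o+d*(z-o[2])/d[2]
def tri(p,q):
    o,d=ray("scene",p);a,b=ray("top",q)
    s=np.linalg.lstsq(np.c_[d,-b],a-o,rcond=None)[0];x,y=o+d*s[0],a+b*s[1]
    return (x+y)/2,np.linalg.norm(x-y)
def blobs(mask,amin=15):
    n,l,s,c=cv2.connectedComponentsWithStats(mask.astype(np.uint8))
    return [(c[i].round(1).tolist(),s[i].tolist()) for i in range(1,n) if s[i][4]>=amin]
E
python3 - <<'E'
from h import *
I={n:cv2.imread(f"pics/{n}0.png") for n in M}
roi={"scene":(225,90,200,100,),"top":(205,215,110,60)}
B={}
for n in M:
    hsv=cv2.cvtColor(I[n],cv2.COLOR_BGR2HSV);h,s,v=cv2.split(hsv)
    box=np.zeros(h.shape,bool)
    x,y,w,hh={"scene":(268,110,80,78),"top":(208,215,105,60)}[n];box[y:y+hh,x:x+w]=1
    print(n,"black");
    for b in blobs((v<70)&box):
        print(b,[plane(n,b[0],z).round(4).tolist() for z in(.018,.022,.029)])
    print("gold")
    g=(h>18)&(h<32)&(s>130)&(v>70)
    for b in blobs(g,100):
        x,y,w,hh,_=b[1];m=np.zeros(h.shape,np.uint8);m[y:y+hh,x:x+w]=g[y:y+hh,x:x+w]
        hull=cv2.convexHull(cv2.findNonZero(m));e=cv2.fitEllipse(hull);print(b,e,plane(n,e[0],.006).round(4).tolist())
    print("red")
    for b in blobs(((h<6)|(h>174))&(s>170)&(v>80),30): print(b)
    x,y={"scene":(207,275),"top":(426,228)}[n]
    a=cv2.resize(I[n][y-38:y+38,x-38:x+38],(400,400),interpolation=cv2.INTER_CUBIC);B[n]=a
    x,y={"scene":(303,175),"top":(300,230)}[n];x0,y0=x-65,y-65
    B[n]=np.vstack([a,cv2.resize(I[n][y0:y0+65*2,x0:x0+130],(400,400))[100:300]])
cv2.imwrite("pics/crop.png",cv2.convertScaleAbs(np.hstack([B["scene"],B["top"]]),alpha=1.7))
E
```

```text
scene black
([318.4, 121.9], [314, 115, 9, 15, 114]) [[0.4491, 0.1966, 0.018], [0.4513, 0.1928, 0.022], [0.4552, 0.186, 0.029]]
([302.4, 139.7], [296, 130, 13, 21, 233]) [[0.4476, 0.1102, 0.018], [0.4498, 0.1067, 0.022], [0.4537, 0.1007, 0.029]]
([291.7, 165.3], [288, 160, 8, 12, 80]) [[0.4737, 0.0133, 0.018], [0.4758, 0.0103, 0.022], [0.4795, 0.005, 0.029]]
gold
([395.7, 201.2], [376, 187, 40, 30, 432]) ((396.2663879394531, 201.64620971679688), (13.768109321594238, 49.26652145385742), 122.82304382324219) [0.7604, 0.0523, 0.006]
([294.1, 220.6], [279, 208, 31, 26, 611]) ((294.045166015625, 220.5128631591797), (25.66461753845215, 30.044761657714844), 87.25170135498047) [0.5695, -0.1277, 0.006]
red
([269.1, 249.5], [264, 245, 11, 10, 84])
([198.1, 251.6], [193, 247, 11, 10, 92])
([144.1, 284.7], [138, 279, 13, 12, 115])
top black
([291.2, 241.4], [288, 238, 8, 7, 39]) [[0.4747, 0.0123, 0.018], [0.4744, 0.0118, 0.022], [0.474, 0.0109, 0.029]]
([259.2, 249.3], [252, 244, 15, 12, 147]) [[0.455, 0.1011, 0.018], [0.4548, 0.1002, 0.022], [0.4545, 0.0988, 0.029]]
([226.9, 250.9], [221, 247, 12, 9, 86]) [[0.4524, 0.1914, 0.018], [0.4523, 0.1902, 0.022], [0.4519, 0.1881, 0.029]]
gold
([279.6, 143.2], [272, 126, 16, 36, 326]) ((279.539306640625, 143.33840942382812), (11.762491226196289, 41.613040924072266), 11.710003852844238) [0.7632, 0.0467, 0.006]
([340.8, 207.0], [328, 194, 26, 26, 457]) ((340.8195495605469, 206.88414001464844), (25.567283630371094, 25.799070358276367), 104.6112289428711) [0.5691, -0.1275, 0.006]
red
([394.2, 188.9], [390, 185, 9, 9, 70])
([428.2, 234.1], [424, 230, 9, 9, 66])
([472.9, 250.1], [469, 246, 9, 9, 66])
```

View pics/crop.png

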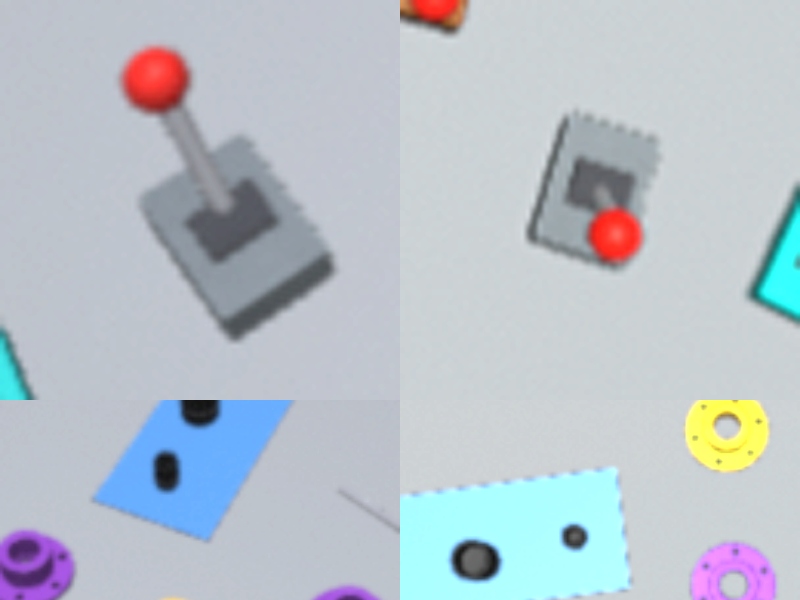

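Crop: the grey block's knob leans towards the robot. In the top half of the crop its top-face corners are at about (568,117), (657,142), (535,238), (622,265). The largest socket and the gold collar are confirmed against their neighbours.

Run:
```python
from h import *
c=np.array([plane("top",(388+x/5.263,190+y/5.263),.025) for x,y in((168,117),(257,142),(222,265),(135,238))])
print(c.round(4).tolist(),[np.linalg.norm(c[i]-c[(i+1)%4]).round(3) for i in range(4)])
s=np.array([plane("scene",(169+x/5.263,237+y/5.263),.025) for x,y in((243,137),(141,203),(233,320),(333,258))])
print("scene c",s.mean(0).round(4),[np.linalg.norm(s[i]-s[(i+1)%4]).round(3) for i in range(4)])
ctr=c.mean(0);ax=(c[0]+c[1]-c[2]-c[3]);ax2=s[0]+s[1]-s[2]-s[3];print("ctr",ctr.round(4),"yaw",np.degrees(np.arctan2(ax[1],ax[0])),np.degrees(np.arctan2(-ax2[1],-ax2[0])))
k,g=tri((198.1,251.6),(428.2,234.1));print("knob",k,g,"rel",k-ctr)
o=ctrl.get_obs();from scipy.spatial.transform import Rotation as R
q=o["eef_rot"];r=R.from_quat(q,scalar_first=True);print(r.as_matrix().round(4).tolist())
t=o["eef_pos"]
for n,p in (("sock",[.454,.0998]),("col",[.5693,-.1276]),("knob",k[:2])): print(n,r.inv().apply(np.r_[p,t[2]]-t)/.3)
```

```text
[[0.5452, -0.344, 0.025], [0.5307, -0.3893, 0.025], [0.4676, -0.3663, 0.025], [0.4827, -0.3226, 0.025]] [np.float64(0.047), np.float64(0.067), np.float64(0.046), np.float64(0.066)]
scene c [ 0.5131 -0.3571  0.025 ] [np.float64(0.048), np.float64(0.068), np.float64(0.045), np.float64(0.071)]
ctr [ 0.5066 -0.3555  0.025 ] yaw -19.47183545508774 -19.446437302998238
knob [ 0.47897619 -0.34445083  0.09715917] 0.0006534381726147878 rel [-0.02757508  0.01107543  0.07215917]
[[0.9405, 0.3399, -0.0002], [0.3399, -0.9404, 0.0015], [0.0003, -0.0015, -1.0]]
sock [ 1.53595185 -1.7135234   0.00311563]
col [ 1.63973049 -0.87001613  0.00185551]
knob [ 1.11086586e+00 -2.92571835e-01  8.01986380e-04]
```

```bash
python3 -m handwheel '[[0,0,0,0.096,-0.107,0,0],[0,0,0,0.096,-0.107,0,0],[0,0,0,0.096,-0.107,0,0],[0,0,0,0.096,-0.107,0,0],[0,0,0,0.096,-0.107,0,0],[0,0,0,0.096,-0.107,0,0],[0,0,0,0.096,-0.107,0,0],[0,0,0,0.096,-0.107,0,0]]'
python3 -m handwheel '[[0,0,0,0.096,-0.107,0,0],[0,0,0,0.096,-0.107,0,0],[0,0,0,0.096,-0.107,0,0],[0,0,0,0.096,-0.107,0,0],[0,0,0,0.096,-0.107,0,0],[0,0,0,0.096,-0.107,0,0],[0,0,0,0.096,-0.107,0,0],[0,0,0,0.096,-0.107,0,0]]'
cat >> h.py <<'E'
def delta(p):
    from scipy.spatial.transform import Rotation as R
    o=ctrl.get_obs();r=R.from_quat(o["eef_rot"],scalar_first=True);t=np.array(o["eef_pos"])
    print(o["time_s"],"pos",t.round(4),"F",np.round(o["wrist_force"],1),"open",round(o["opening"],3),"tip",ctrl.tip_extent,"zaxis",r.as_matrix()[:,2].round(4),"delta/0.3 (tool)",(r.inv().apply(np.array(p)-t)/.3).round(4))
E
python3 -c "
from h import *
delta([.454,.0998,.055+.020+ctrl.tip_extent])"
```

```text
time_s: 0.9
eef_pos: [0.325, -0.2192, 0.2421]
eef_rot: [-0.0, 0.985, 0.172, 0.0]
wrist_force: [-0.0, -0.5, 0.4]
opening: 0.004
grasp_force: 0.0
time_s: 1.7
eef_pos: [0.4544, 0.1008, 0.2421]
eef_rot: [0.0, 0.985, 0.173, -0.0]
wrist_force: [0.7, -0.2, 0.2]
opening: 0.0
grasp_force: 0.0
1.7 pos [0.4544 0.1008 0.2421] F [ 0.7 -0.2  0.2] open 0.0 tip 0.011 zaxis [-1.e-04 -2.e-04 -1.e+00] delta/0.3 (tool) [-0.0022  0.0027  0.5203]
```

```bash
python3 -m handwheel '[[0,0,0,-0.002,0.003,0.1,0],[0,0,0,0,0,0.13,0],[0,0,0,0,0,0.12,0],[0,0,0,0,0,0.08,0],[0,0,0,0,0,0.04,0],[0,0,0,0,0,0.02,0],[0,0,0,0,0,0,0],[0,0,0,0,0,0,0]]'
python3 - <<'E'
from h import *
delta([.454,.0998,.055+.020+ctrl.tip_extent])
a=ctrl.camera("scene")[75:165,250:350];b=ctrl.camera("top")[200:290,210:310]
cv2.imwrite("pics/s1.png",cv2.convertScaleAbs(np.hstack([cv2.resize(i,(400,360),interpolation=cv2.INTER_CUBIC) for i in(a,b)]),alpha=1.8))
E
```

```text
time_s: 2.5
eef_pos: [0.455, 0.0978, 0.0964]
eef_rot: [0.0, 0.985, 0.172, 0.001]
wrist_force: [0.4, 0.1, 0.6]
opening: -0.0
grasp_force: 0.0
2.5 pos [0.455  0.0978 0.0964] F [0.4 0.1 0.6] open -0.0 tip 0.011 zaxis [ 2.1e-03 -1.0e-04 -1.0e+00] delta/0.3 (tool) [-0.0009 -0.0076  0.0348]
```

View pics/s1.png

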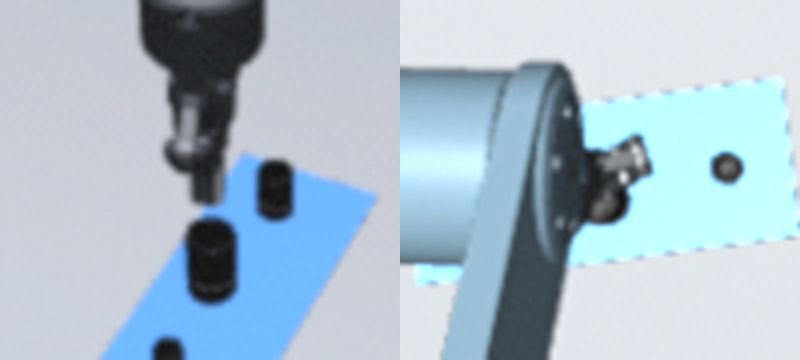

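The fingertips (crop 206,203) stand about 3 cm over the largest socket's rim (211,228), a little off centre. I'll lower them 1 cm, correct and hold.

```bash
python3 -m handwheel '[[0,0,0,-0.001,-0.006,0.015,0],[0,0,0,0,0,0.015,0],[0,0,0,0,0,0.003,0],[0,0,0,0,0,0,0],[0,0,0,0,0,0,0],[0,0,0,0,0,0,0],[0,0,0,0,0,0,0],[0,0,0,0,0,0,0]]'
python3 -c "
from h import *
delta([.454,.0998,.055+.020+ctrl.tip_extent])"
```

```text
time_s: 3.4
eef_pos: [0.4531, 0.0994, 0.0854]
eef_rot: [0.0, 0.985, 0.173, 0.0]
wrist_force: [0.5, -0.8, -0.4]
opening: -0.002
grasp_force: 0.0
3.4 pos [0.4531 0.0994 0.0854] F [ 0.5 -0.8 -0.4] open -0.002 tip 0.011 zaxis [ 1.e-04  0.e+00 -1.e+00] delta/0.3 (tool) [ 0.0031 -0.0003 -0.0018]
```

Hold about 2.4 s.

```bash
Z='1'
python3 -m handwheel '[[0,0,0,0,0,0,0],[0,0,0,0,0,0,0],[0,0,0,0,0,0,0],[0,0,0,0,0,0,0],[0,0,0,0,0,0,0],[0,0,0,0,0,0,0],[0,0,0,0,0,0,0],[0,0,0,0,0,0,0]]'
python3 -m handwheel '[[0,0,0,0,0,0,0],[0,0,0,0,0,0,0],[0,0,0,0,0,0,0],[0,0,0,0,0,0,0],[0,0,0,0,0,0,0],[0,0,0,0,0,0,0],[0,0,0,0,0,0,0],[0,0,0,0,0,0,0]]'
python3 -m handwheel '[[0,0,0,0,0,0,0],[0,0,0,0,0,0,0],[0,0,0,0,0,0,0],[0,0,0,0,0,0,0],[0,0,0,0,0,0,0],[0,0,0,0,0,0,0],[0,0,0,0,0,0,0],[0,0,0,0,0,0,0]]'
python3 -c "
from h import *
delta([.5693,-.1276,.032+.020+ctrl.tip_extent])"
```

```text
time_s: 4.2
eef_pos: [0.4531, 0.0994, 0.0854]
eef_rot: [0.0, 0.985, 0.173, -0.0]
wrist_force: [0.5, 0.7, 0.5]
opening: 0.002
grasp_force: 0.0
time_s: 5.0
eef_pos: [0.4531, 0.0994, 0.0854]
eef_rot: [0.0, 0.985, 0.173, 0.0]
wrist_force: [0.3, -0.7, -0.4]
opening: -0.002
grasp_force: 0.0
time_s: 5.8
eef_pos: [0.4531, 0.0994, 0.0854]
eef_rot: [0.0, 0.985, 0.173, -0.0]
wrist_force: [1.0, -0.3, -0.9]
opening: 0.001
grasp_force: 0.0
5.8 pos [0.4531 0.0994 0.0854] F [ 1.  -0.3 -0.9] open 0.001 tip 0.011 zaxis [-0. -0. -1.] delta/0.3 (tool) [0.1072 0.8433 0.0746]
```

```bash
python3 -m handwheel '[[0,0,0,0,0,-0.12,0],[0,0,0,0,0,-0.13,0],[0,0,0,0.018,0.14,0,0],[0,0,0,0.018,0.14,0,0],[0,0,0,0.018,0.14,0,0],[0,0,0,0.018,0.14,0,0],[0,0,0,0.018,0.14,0,0],[0,0,0,0.017,0.14,0,0]]'
python3 -m handwheel '[[0,0,0,0,0.003,0.05,0],[0,0,0,0,0,0.1,0],[0,0,0,0,0,0.08,0],[0,0,0,0,0,0.04,0],[0,0,0,0,0,0.02,0],[0,0,0,0,0,0,0],[0,0,0,0,0,0,0],[0,0,0,0,0,0,0]]'
python3 - <<'E'
from h import *
delta([.5693,-.1276,.032+.020+ctrl.tip_extent])
a=ctrl.camera("scene")[160:250,245:345];b=ctrl.camera("top")[160:250,290:390]
cv2.imwrite("pics/s2.png",cv2.convertScaleAbs(np.hstack([cv2.resize(i,(400,360),interpolation=cv2.INTER_CUBIC) for i in(a,b)]),alpha=1.8))
E
```

```text
time_s: 6.6
eef_pos: [0.5695, -0.1283, 0.1603]
eef_rot: [-0.0, 0.985, 0.172, 0.0]
wrist_force: [0.2, 0.4, 0.1]
opening: 0.002
grasp_force: 0.0
time_s: 7.4
eef_pos: [0.5702, -0.1278, 0.0748]
eef_rot: [0.001, 0.985, 0.173, 0.001]
wrist_force: [0.1, -1.1, 0.6]
opening: 0.003
grasp_force: 0.0
7.4 pos [ 0.5702 -0.1278  0.0748] F [ 0.1 -1.1  0.6] open 0.003 tip 0.011 zaxis [ 0.0022 -0.001  -1.    ] delta/0.3 (tool) [-0.0026 -0.0016  0.0392]
```

View pics/s2.png

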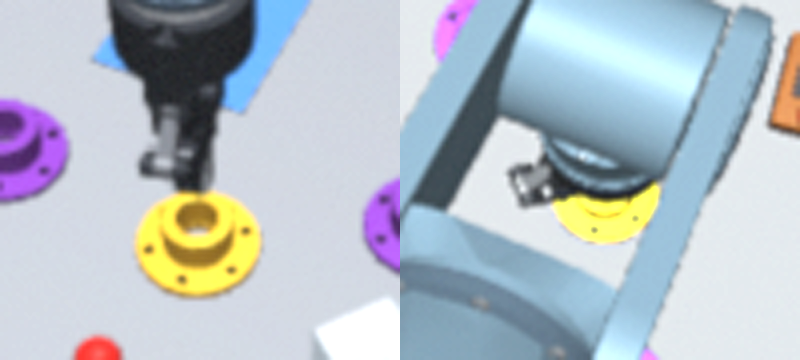

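The tips (crop 195,185) are above the gold collar's bore (197,217), with about 31 mm still to the top. I'll lower them 11 mm and hold.

```bash
python3 -m handwheel '[[0,0,0,-0.001,0,0.018,0],[0,0,0,0,0,0.015,0],[0,0,0,0,0,0.004,0],[0,0,0,0,0,0,0],[0,0,0,0,0,0,0],[0,0,0,0,0,0,0],[0,0,0,0,0,0,0],[0,0,0,0,0,0,0]]'
python3 -m handwheel '[[0,0,0,0,0,0,0],[0,0,0,0,0,0,0],[0,0,0,0,0,0,0],[0,0,0,0,0,0,0],[0,0,0,0,0,0,0],[0,0,0,0,0,0,0],[0,0,0,0,0,0,0],[0,0,0,0,0,0,0]]'
python3 -m handwheel '[[0,0,0,0,0,0,0],[0,0,0,0,0,0,0],[0,0,0,0,0,0,0],[0,0,0,0,0,0,0],[0,0,0,0,0,0,0],[0,0,0,0,0,0,0],[0,0,0,0,0,0,0],[0,0,0,0,0,0,0]]'
python3 -m handwheel '[[0,0,0,0,0,0,0],[0,0,0,0,0,0,0],[0,0,0,0,0,0,0],[0,0,0,0,0,0,0],[0,0,0,0,0,0,0],[0,0,0,0,0,0,0],[0,0,0,0,0,0,0],[0,0,0,0,0,0,0]]'
python3 - <<'E'
from h import *
y=np.radians(-20);d=np.array([np.cos(y),np.sin(y),0])
C=np.array([.509,-.3555,0])
print("a");delta(C-.085*d+[0,0,.20]);delta(C-.085*d+[0,0,.090])
from scipy.spatial.transform import Rotation as R
o=ctrl.get_obs();r=R.from_quat(o["eef_rot"],scalar_first=True);print(r.inv().apply(d),o["q"])
E
```

```text
time_s: 8.3
eef_pos: [0.5691, -0.1277, 0.0624]
eef_rot: [0.0, 0.985, 0.173, 0.0]
wrist_force: [0.1, 0.4, -0.5]
opening: -0.001
grasp_force: 0.0
time_s: 9.1
eef_pos: [0.569, -0.1277, 0.0623]
eef_rot: [0.0, 0.985, 0.173, -0.0]
wrist_force: [-0.1, 0.4, 0.8]
opening: -0.001
grasp_force: 0.0
time_s: 9.9
eef_pos: [0.569, -0.1276, 0.0623]
eef_rot: [0.0, 0.985, 0.173, 0.0]
wrist_force: [1.2, 0.3, -0.2]
opening: -0.001
grasp_force: 0.0
time_s: 10.7
eef_pos: [0.569, -0.1276, 0.0623]
eef_rot: [-0.0, 0.985, 0.173, -0.0]
wrist_force: [-0.4, 0.1, 0.9]
opening: -0.002
grasp_force: 0.0
a
10.7 pos [ 0.569  -0.1276  0.0623] F [-0.4  0.1  0.9] open -0.002 tip 0.011 zaxis [-1.e-04  0.e+00 -1.e+00] delta/0.3 (tool) [-0.6636  0.4648 -0.4591]
10.7 pos [ 0.569  -0.1276  0.0623] F [-0.4  0.1  0.9] open -0.002 tip 0.011 zaxis [-1.e-04  0.e+00 -1.e+00] delta/0.3 (tool) [-0.6636  0.4648 -0.0924]
[ 7.67483291e-01  6.41068946e-01 -6.72716960e-05] [-4.24077323e-01  4.19646508e-01  1.70519477e+00 -8.88016501e-07
  1.01681878e+00  7.99895069e-01]
```

```bash
python3 -m handwheel '[[0,0,0,0,0,-0.15,0],[0,0,0,0,0,-0.15,0],[0,0,0,0,0,-0.15,0],[0,0,0.044,0,0,0,0],[0,0,0.044,0,0,0,0],[0,0,0.044,0,0,0,0],[0,0,0.044,0,0,0,0],[0,0,0.044,0,0,0,0]]'
python3 - <<'E'
from h import *
y=np.radians(-20);d=np.array([np.cos(y),np.sin(y),0])
delta(np.array([.509,-.3555,.09])-.085*d)
from scipy.spatial.transform import Rotation as R
print(R.from_quat(ctrl.get_obs()["eef_rot"],scalar_first=True).inv().apply(d))
E
```

```text
time_s: 11.5
eef_pos: [0.5689, -0.1276, 0.1973]
eef_rot: [-0.0, 0.985, -0.174, 0.0]
wrist_force: [0.1, 0.3, -0.3]
opening: -0.002
grasp_force: 0.0
11.5 pos [ 0.5689 -0.1276  0.1973] F [ 0.1  0.3 -0.3] open -0.002 tip 0.011 zaxis [ 1.e-04  0.e+00 -1.e+00] delta/0.3 (tool) [-0.2104  0.7824  0.3577]
[ 9.99999493e-01 -1.00579188e-03  4.57542685e-05]
```

```bash
python3 -m handwheel '[[0,0,0,-0.035,0.13,0,0],[0,0,0,-0.035,0.13,0,0],[0,0,0,-0.035,0.13,0,0],[0,0,0,-0.035,0.13,0,0],[0,0,0,-0.035,0.13,0,0],[0,0,0,-0.035,0.132,0,0],[0,0,0,0,0,0,0],[0,0,0,0,0,0,0]]'
python3 -m handwheel '[[0,0,0,0,0,0.08,0],[0,0,0,0,0,0.1,0],[0,0,0,0,0,0.1,0],[0,0,0,0,0,0.06,0],[0,0,0,0,0,0.018,0],[0,0,0,0,0,0,0],[0,0,0,0,0,0,0],[0,0,0,0,0,0,0]]'
python3 - <<'E'
from h import *
y=np.radians(-20);d=np.array([np.cos(y),np.sin(y),0])
delta(np.array([.509,-.3555,.09])+.01*d)
a=ctrl.camera("scene")[215:325,135:257];b=ctrl.camera("top")[180:270,370:470]
cv2.imwrite("pics/s3.png",cv2.convertScaleAbs(np.hstack([cv2.resize(i,(400,360),interpolation=cv2.INTER_CUBIC) for i in(a,b)]),alpha=1.8))
E
```

```text
time_s: 12.3
eef_pos: [0.4299, -0.3278, 0.1973]
eef_rot: [-0.0, 0.985, -0.173, 0.0]
wrist_force: [-0.3, -0.2, 0.4]
opening: 0.0
grasp_force: 0.0
time_s: 13.1
eef_pos: [0.4314, -0.3277, 0.0913]
eef_rot: [0.001, 0.985, -0.171, 0.001]
wrist_force: [0.3, 0.3, 0.3]
opening: 0.001
grasp_force: 0.0
13.1 pos [ 0.4314 -0.3277  0.0913] F [0.3 0.3 0.3] open 0.001 tip 0.011 zaxis [ 0.0017 -0.0019 -1.    ] delta/0.3 (tool) [3.081e-01 1.000e-04 5.100e-03]
```

View pics/s3.png

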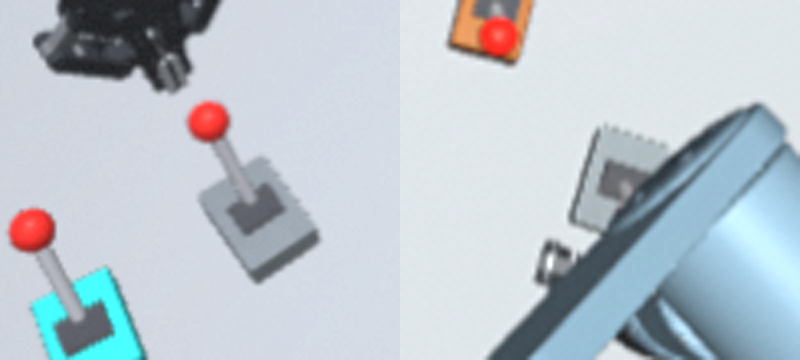

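The fingertips (crop 172,78) are just behind the grey block's knob (208,121), in line with its swing.

```bash
python3 -m handwheel '[[0,0,0,0.03,0,0,0],[0,0,0,0.04,0,0,0],[0,0,0,0.04,0,0,0],[0,0,0,0.04,0,0,0],[0,0,0,0.04,0,0,0],[0,0,0,0.04,0,0,0],[0,0,0,0.03,0,0,0],[0,0,0,0.02,0,0,0]]'
python3 -m handwheel '[[0,0,0,0.01,0,0,0],[0,0,0,0.01,0,0,0],[0,0,0,0.005,0,0,0],[0,0,0,0,0,0,0],[0,0,0,0,0,0,0],[0,0,0,0,0,0,0],[0,0,0,0,0,0,0],[0,0,0,0,0,0,0]]'
cat > k.py <<'E'
from h import *
from scipy.spatial.transform import Rotation as R
y=np.radians(-20);d=np.array([np.cos(y),np.sin(y),0]);C=np.array([.509,-.3555,.022])
o=ctrl.get_obs();print("F tool",R.from_quat(o["eef_rot"],scalar_first=True).inv().apply(o["wrist_force"]),"tcp along",(np.array(o["eef_pos"])-C)@d)
I={n:ctrl.camera(n) for n in M};P={}
for n in M:
    h,s,v=cv2.split(cv2.cvtColor(I[n],cv2.COLOR_BGR2HSV))
    P[n]=blobs(((h<6)|(h>174))&(s>170)&(v>80),15);print(n,P[n])
    for b in P[n]:
        e=plane(n,b[0],.092)-C;print("  along",e@d,"lat",np.cross(d,e)[2])
E
python3 k.py
```

```text
time_s: 14.0
eef_pos: [0.5104, -0.3558, 0.0897]
eef_rot: [-0.0, 0.985, -0.171, -0.0]
wrist_force: [-0.8, -0.6, -0.3]
opening: -0.004
grasp_force: 0.4
time_s: 14.8
eef_pos: [0.5166, -0.3581, 0.09]
eef_rot: [0.0, 0.985, -0.171, 0.0]
wrist_force: [-0.2, -0.7, -0.2]
opening: 0.003
grasp_force: 0.1
F tool [0.06346923 0.6693074  0.22213842] tcp along 0.008022554484160378
scene [([269.1, 249.5], [264, 245, 11, 10, 84]), ([213.8, 273.0], [208, 267, 12, 13, 114]), ([144.1, 284.8], [138, 279, 13, 12, 116])]
  along 0.05323305625829878 lat 0.11591008175754694
  along 0.027380818273044654 lat -0.00021921264162899287
  along -0.03652392405043316 lat -0.11720272370988172
top [([394.2, 188.9], [390, 185, 9, 9, 70])]
  along 0.05415279465977975 lat 0.11461876685179939
```

Knob at about +27 mm; the stop should be near +38 mm. I'll push on gently.

```bash
python3 -m handwheel '[[0,0,0,0.01,0,0,0],[0,0,0,0.01,0,0,0],[0,0,0,0.007,0,0,0],[0,0,0,0,0,0,0],[0,0,0,0,0,0,0],[0,0,0,0,0,0,0],[0,0,0,0,0,0,0],[0,0,0,0,0,0,0]]'
python3 k.py | head -6
```

```text
time_s: 15.7
eef_pos: [0.5237, -0.3605, 0.0896]
eef_rot: [-0.0, 0.985, -0.171, -0.001]
wrist_force: [-5.7, 1.5, 0.6]
opening: 0.001
grasp_force: 2.5
F tool [-5.89063855  0.53543206 -0.61659714] tcp along 0.015525184421431068
scene [([269.1, 249.5], [264, 245, 11, 10, 85]), ([215.8, 276.4], [210, 271, 12, 12, 113]), ([144.1, 284.8], [138, 279, 13, 12, 116])]
  along 0.05323305625829878 lat 0.11591008175754694
  along 0.036360687997223605 lat -0.0010752108712448402
  along -0.03652392405043316 lat -0.11720272370988172
top [([394.2, 188.9], [390, 185, 9, 9, 70])]
```

```bash
python3 -m handwheel '[[0,0,0,0.003,0,0,0],[0,0,0,0.003,0,0,0],[0,0,0,0,0,0,0],[0,0,0,0,0,0,0],[0,0,0,0,0,0,0],[0,0,0,0,0,0,0],[0,0,0,0,0,0,0],[0,0,0,0,0,0,0]]'
python3 k.py | head -5
```

```text
time_s: 16.6
eef_pos: [0.5239, -0.3606, 0.0895]
eef_rot: [-0.001, 0.985, -0.171, -0.002]
wrist_force: [-11.1, 3.0, 4.7]
opening: -0.003
grasp_force: 5.8
F tool [-11.45635191   0.94068013  -4.68968329] tcp along 0.015796213576599036
scene [([269.1, 249.5], [264, 245, 11, 10, 84]), ([215.7, 276.4], [210, 271, 12, 12, 113]), ([144.1, 284.7], [138, 279, 13, 12, 116])]
  along 0.05323305625829878 lat 0.11591008175754694
  along 0.03623516794148038 lat -0.0012268000846848114
  along -0.03672127942359104 lat -0.11710915997107253
```

The lever is against its stop: the force rose to 11 N and the knob stayed put. Now back off and rise.

```bash
python3 -m handwheel '[[0,0,0,-0.04,0,0,0],[0,0,0,-0.1,0,0,0],[0,0,0,-0.13,0,0,0],[0,0,0,0,0,-0.12,0],[0,0,0,0,0,-0.15,0],[0,0,0,-0.1,0,-0.15,0],[0,0,0,0,0,0,0],[0,0,0,0,0,0,0]]'
python3 k.py
python3 - <<'E'
from h import *
cv2.imwrite("pics/end.png",ctrl.camera("scene"))
E
```

```text
time_s: 17.5
eef_pos: [0.4245, -0.3256, 0.2146]
eef_rot: [0.002, 0.985, -0.172, 0.002]
wrist_force: [1.1, 0.0, -0.3]
opening: -0.003
grasp_force: 0.0
F tool [ 1.05140897 -0.40520828  0.26019239] tcp along -0.08960282599707595
scene [([269.1, 249.5], [264, 245, 11, 10, 84]), ([215.8, 276.5], [210, 271, 12, 12, 111]), ([144.1, 284.7], [138, 279, 13, 12, 115])]
  along 0.05323305625829878 lat 0.11591008175754694
  along 0.03654949092501887 lat -0.0011893887917955887
  along -0.03672127942359104 lat -0.11710915997107253
top [([394.2, 188.9], [390, 185, 9, 9, 70]), ([435.8, 208.4], [432, 205, 9, 8, 60])]
  along 0.05415279465977975 lat 0.11461876685179939
  along 0.038622354059130226 lat -0.0012685852872555796
```

View pics/end.png

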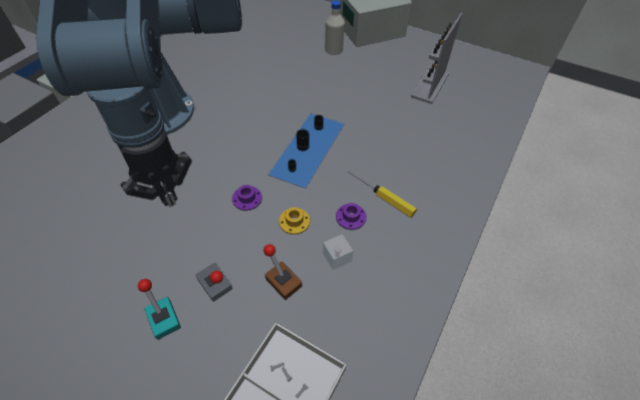

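The grey lever is fully over (knob at 216,276, about +38 mm). Everything else is unmoved and the arm is clear.

```bash
python3 -c "
from bench import ctrl
print(ctrl.hand_in())"
```

```text
the job is handed in; nothing more can be done
None
```

Job handed in at about 17.6 s: I pointed at the largest socket, then at the gold collar, about 2 cm clear and still for over two seconds each, then pushed the grey block's red-knobbed lever to its far stop and left it there; the final picture shows everything else unmoved.

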